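# Index the assembly turntable one hole

### The arm

A 6-joint arm with a two-finger parallel gripper is mounted at the origin on the work surface. World frame = base frame: x ahead of the robot, y to its left, z up, the work surface at z = 0. Lengths are in m, angles in rad, forces in N, time in s.
With the tool pointing down it reaches from about 0.25 to 0.725 m from the base axis. Payload 9.7 kg.
Tool frame: the origin (TCP) lies on the centre line of the jaws, within the pads' length; the fingertips stand 11 mm ahead of it and the grasp point (between the pads) lies 8 mm behind it; z points along the fingers, y is the line along which they close (so a half turn about z gives the same grasp; the last joint's range is limited). The gripper opens to 85 mm and grips with 20 to 120 N. Pads are 22 mm wide; open, the fingers measure 114 mm over their backs; the gripper's body (76 mm by 85 mm) begins 54 mm behind the grasp point. The pads swing forward as they close: fully open they stand 13 mm farther back than shut.
Start: joints at [1.268, 0.087, 0.176, 1.66, 0, 1.571], TCP at [0.164, 0.525, 0.242] pointing down, gripper open.
Joint ranges: [-3.13, 3.13], [-0.85, 1.81], [-1.15, 1.24], [-2.2, 2.28], [-1.44, 1.52], [-3.14, 3.14]. Speed limits (rad/s): [2.22, 2.22, 2.57, 3.14, 3.14, 3.14].

### API

Orientations are given as [roll, pitch, yaw] about the fixed x, y, z axes, in that order (R = Rz(yaw) Ry(pitch) Rx(roll)).
In Python, from station import readout, optics, order gives the robot as it stands.
- The arm moves only by the tool drive_tool, never from a script. Its argument "targets" is a list of rows, each a list of 5 numbers: the shift along the tool's x, y, z in units of 1 m (1.0 is 1 m), then the turn about the tool's z in units of 180 degrees (1.0 is 180 degrees), then the opening, from 0 (shut) to 1 (fully open). In form: [[tx, ty, tz, spin, claw], ...]. A call has 1 to 8 rows; each row shifts and turns the commanded pose from where the row before left it, along the tool's axes as they then stand; what a row does not reach is not made up. A row lasts 1/10 s, in which the tool goes at most 50 mm and 8.59 degrees, less where a joint would pass 70% of its speed; a pose out of reach is approached as far as the arm can. A call with a number of a shift or a turn outside -1 to 1 is refused whole. A call with a gripper value outside its range is refused whole. The fingers move at their own pace and stop on an object; the grip force is fixed at half the most. Time passes only in rows, so rows that do not move let the fingers close. It gives the time, the measured TCP pose, the force, the opening and the grip force at its end, in the units of the state.
- readout.state(): the state, without advancing time (a new reading comes with each control period).
- optics.capture(name): name is "scene" or "top"; returns a dict with "img" (420x560x3 uint8, blue, green, red), "intrinsics" (3x3 intrinsics, pixels), "dist" ([k1, k2, p1, p2, k3] as OpenCV has them; the pictures are not rectified), "pose" (4x4, takes a point from camera to world coordinates). Camera axes: x right, y down, z forward; pixel columns grow to the right and rows downward; lengths in m; the calibration is good to about 2 mm. A picture is of the moment at which its call begins. There is no depth.
- order.sign_off(): hands the job in; it is judged then, once.
The state is a dict: "t": time; "joint_positions": joint angles; "joint_vel": joint speeds; "joint_torque": joint torques, N m; "ee_pos": TCP position; "ee_rot": TCP orientation; "wrist_force": force on the tool from outside, world axes, zero at the start; "moment": the same for the moment, N m; "finger_gap": opening from 0.0 (shut) to 1.0 (fully open); "gripper_force": force on a finger pad.
Only numpy, scipy, OpenCV 4.12 (cv2) and the standard library are available. Lean on these libraries where they do the work, as an engineer would, in place of code of your own. Each camera call takes 0.05 s, during which the arm holds its last target. There are 200 camera calls.

### The job

Turn the index table on by one hole, anticlockwise seen from above: with closed fingertips press the black-capped plunger in to free its pin, turn the table, and let the pin spring up in the next hole, which locks the table. Only press and push, without pinching anything or using heavy force, leave the perforated end cap lying in its place on the table and the other things on the bench alone, and finish clear of everything.

Things in the scene. Friction and masses are not known exactly. Their poses are not given: they have to be found in the camera images.
- turntable_centre (a point): Centre of the top face of the turntable, 43 mm above the bench: a bare grey metal disc 239 mm across, turning about a vertical axis through this point in a fixed round base (316 mm across, dark steel lip 40 mm above the bench; base placed and turned at random). z is up; x points to the plunger and turns with the table. The lip has 8 index holes, 45 degrees apart, 135 mm from the axis, 16 mm wide.
- turntable (a joint): Turntable angle, rad, positive anticlockwise seen from above: about 0 at the start, pin in its first hole; the pin is in the next hole at 0.785 (45 degrees), with about 0.02 rad of play either way in a hole. With the pin clear it turns with light friction (about 0.12 N m: a push of 1 to 2 N at the plunger or post) and stays where it is left.
- plunger_top (a point): Centre of the flat top of the plunger's black cap, a disc 40 mm across and 8 mm thick that stands upright on the turntable 100 mm from its axis and goes round with it. Top 86 mm above the bench when out, 69 mm fully in, still above all round it except the push post. z is up, x points away from the axis. A fingertip that holds the cap down can carry the table round with it by friction.
- plunger (a joint): How far the plunger is pressed in, m: 0 out (pin locked in a hole), 0.017 fully in. It goes straight down against a spring, about 3 N at first, 8 N fully in. From 0.012 in, the pin is clear below the lip and the table can turn. Let go between two holes it stays about 0.012 in, the pin rubbing lightly under the lip, and springs out when the table reaches a hole.
- pin_tip (a point): Tip of the round-ended steel index pin (10 mm across), fixed to the plunger 35 mm farther out from the axis: it stands 6 mm up out of its hole in the dark lip when locked and sinks with the plunger.
- next_hole (a point): Centre of the mouth of the next hole, in the fixed lip, 40 mm above the bench and 135 mm from the table's axis, 45 degrees anticlockwise of the hole in which the pin starts. It does not move.
- post_top (a point): Centre of the top of the upright dark steel push post fixed on the turntable, opposite the plunger and 100 mm from the axis: 16 mm across, 45 mm tall, its top 88 mm above the bench. It may be pushed sideways to turn the table.
- end_cap_mid (a point): The work piece: a steel end cap with many small holes, a low disc 150 mm across and 18 mm high, 0.45 kg, lying loose on the middle of the turntable between four small lugs, 43 to 61 mm above the bench; this point is its centre, half-way up. It rides round with the table and must stay in its place.
- parts_bin: Red plastic bin 160 by 120 by 60 mm high with metal strips in it, to the robot's left of the index table; origin at the centre of its underside. Leave alone.
- driver: Dark power screwdriver lying on the bench to the robot's right, 230 mm long along its x, 43 mm high; origin on the bench under its middle. Leave alone.
- bracket: Loose aluminium bracket lying to the robot's right, nearer to the robot than the driver, 160 mm long along its y, 30 mm wide, its two ends bent up 30 mm; origin at the centre of its underside. Leave alone.
Mind the look-alikes: they are no part of the job. What is meant by the part that bears end_cap_mid is not brown or yellow, and is the larger of those in its own colour.

How it is judged:
On the way, in this order (a step that is already met when the one before it is completed fails the run):
1. the plunger is pressed in (more than 9 mm) while the table is still at its first hole (value of joint plunger above 0.009 m and value of joint turntable between -0.12 and 0.12 rad), for 0.02 s.
2. the table has turned 45 degrees anticlockwise and the pin has sprung up in the next hole (value of joint turntable between 0.735 and 0.835 rad and value of joint plunger below 0.004 m), for 0.2 s.
At the end, for the whole second after the job is handed in: The turntable stands at 0.785 rad (within 0.05) from its first hole, anticlockwise, at rest; the plunger is out to within 4 mm, so the pin is up in the next hole; the end cap lies flat on the turntable, within 12 mm of its centre, and has gone round with it (within 0.25 rad) (all of step 2 and velocity of joint turntable between -0.02 and 0.02 rad/s and horizontal distance between end_cap_mid and turntable_centre below 0.012 m and distance between end_cap_mid and turntable_centre below 0.017 m and angle between end_cap_mid's own z axis and vertical below 0.1 rad and angle between the x axis of end_cap_mid and the x axis of turntable_centre, either way round below 0.25 rad); the robot touches nothing.
It fails at once if the end cap is lifted off the turntable (height (world z) of end_cap_mid above 0.067 m).
It fails at once if the plunger is pinched or pressed with more than 35 N (contact force between the fingers and plunger above 35 N).
It fails at once if the turntable or its push post is pinched or pushed with more than 35 N (contact force between the fingers and turntable above 35 N).
It fails at once if the end cap is pushed or pinched with more than 20 N (contact force between the fingers and end_cap above 20 N).
It fails at once if the parts bin, the driver or the bracket is moved more than 20 mm (distance of any of parts_bin, driver, bracket from where it was at the start of the episode above 0.02 m).
It also fails if it takes over 38 s, if anything falls off the work surface, if the arm or the gripper's body presses on something with over 40 N, if the wrist force passes 120 N, or if a joint passes its speed limit or range.

## Working session

There is one attempt and no reset: what is moved stays moved. The work goes in short steps, Python scripts to look and compute and a tool call to move; the robot and the scene stay as the last step left them, time stands still between calls to the robot, and variables do not carry over. Pictures are saved under pics/ and viewed, at most 10 in all, crops included, and the job is handed in when it is done.

Besides the shell and the picture viewer there is one more tool, called after "Request:" as name([rows], argument=value, ...), one row to a line, values as JSON. drive_tool: Moves the arm, as the interface text tells. Its arguments: {"type":"object","properties":{"targets":{"type":"array"}},"required":["targets"]}

```bash
mkdir -p pics; python3 - <<'E'
from station import readout, optics
import cv2,pickle
print(readout.state())
for n in("top","scene"):
    c=optics.capture(n);cv2.imwrite(f"pics/{n}0.png",c["img"]);pickle.dump(c,open(n+"0.pkl","wb"));print(c["pose"],c["intrinsics"],c["dist"])
E
```

```text
{'t': 0.0, 'joint_positions': array([1.26800103e+00, 8.74497183e-02, 1.75089371e-01, 1.65981415e+00,
       2.13164699e-05, 1.57078642e+00]), 'joint_vel': array([ 0.00126462, -0.00066479,  0.0013093 , -0.00042028, -0.00052109,
        0.00189114]), 'joint_torque': array([ 4.95431868e-04, -5.20393038e+01,  4.64797676e+01,  1.64770213e-02,
        2.73543748e-05,  1.59179046e-05]), 'ee_pos': array([0.16392812, 0.52475467, 0.2415658 ]), 'ee_rot': array([-3.14021448e+00, -2.13300973e-05,  2.83880723e+00]), 'wrist_force': array([0.48611051, 0.05894551, 0.31946826]), 'moment': array([ 0.00153316,  0.01725772, -0.05204597]), 'gripper_force': 0.0, 'finger_gap': 0.999764996870092}
[[-0.08039182 -0.97039557  0.22774896  0.27313991]
 [-0.99674841  0.07951457 -0.01303991  0.01001396]
 [-0.00545549 -0.22805671 -0.97363257  1.52234203]
 [ 0.          0.          0.          1.        ]] [[517.370173     0.         279.09327181]
 [  0.         517.370173   215.65368472]
 [  0.           0.           1.        ]] [-0.06257143  0.          0.          0.          0.        ]
[[ 0.64915571  0.49110251 -0.5808745   1.29219826]
 [ 0.76062746 -0.42566199  0.49016094 -0.59451473]
 [-0.00653693 -0.76001987 -0.64986697  0.83705442]
 [ 0.          0.          0.          1.        ]] [[503.90316175   0.         286.32813209]
 [  0.         503.90316175 214.05472025]
 [  0.           0.           1.        ]] [-0.05197921  0.          0.          0.          0.        ]
```

View pics/top0.png

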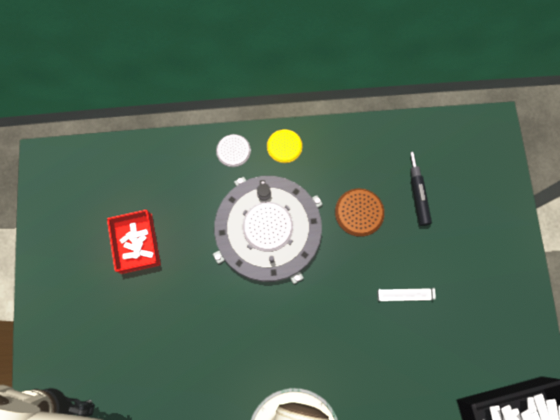

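View pics/scene0.png

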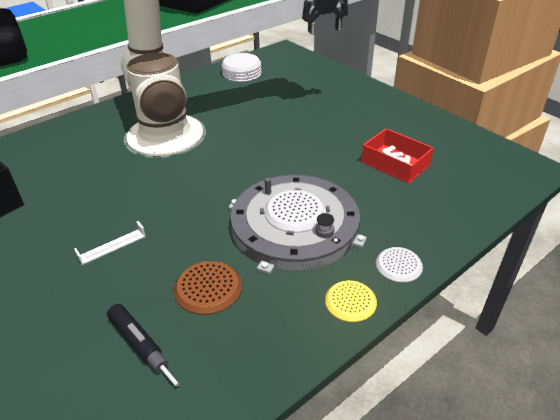

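The top image shows the index table at about (268,228), with the black plunger at (263,190) and the push post at (272,262). There are four candidates for the end cap:
- white cap on the table (268,226)
- small white or grey cap (233,150)
- yellow cap (285,146)
- brown cap (360,212)

The cap on the table fits, since it is the larger of the two white ones. I'll confirm it in a crop and measure.

```bash
cat > h.py <<'E'
import numpy as np,cv2
def ray(c,uv,z):
    p=cv2.undistortPoints(np.array([[uv]],float),c["intrinsics"],c["dist"])[0,0]
    T=c["pose"];d=T[:3,:3]@[p[0],p[1],1];o=T[:3,3]
    return o+d*(z-o[2])/d[2]
def proj(c,P):
    W=np.linalg.inv(c["pose"]);return cv2.projectPoints(np.array(P,float).reshape(-1,3),cv2.Rodrigues(W[:3,:3])[0],W[:3,3],c["intrinsics"],c["dist"])[0][:,0]
E
python3 - <<'E'
import pickle,cv2,numpy as np
from h import *
t=pickle.load(open("top0.pkl","rb"));s=pickle.load(open("scene0.pkl","rb"))
for n,uv,z in(("plunger",(263,189),.086),("post",(272,259),.088),("cap",(268,226),.061),("small",(233,150),.018)):print(n,ray(t,uv,z).round(4))
for n,uv,z in(("plunger",(325,220),.086),("post",(267,182),.088),("cap",(296,208),.061)):print("s",n,ray(s,uv,z).round(4))
a=cv2.resize(t["img"][130:290,200:400],None,fx=4,fy=4,interpolation=cv2.INTER_CUBIC)[:600]
cv2.imwrite("pics/tc.png",a)
b=cv2.resize(s["img"][165:285,215:375],None,fx=5,fy=5,interpolation=cv2.INTER_CUBIC)
cv2.imwrite("pics/sc.png",b)
E
```

```text
plunger [0.6917 0.0307 0.086 ]
post [0.4863 0.0206 0.088 ]
cap [0.587  0.0248 0.061 ]
small [0.8439 0.1148 0.018 ]
s plunger [0.6939 0.0246 0.086 ]
s post [0.4986 0.0135 0.088 ]
s cap [0.5967 0.0229 0.061 ]
```

View pics/tc.png

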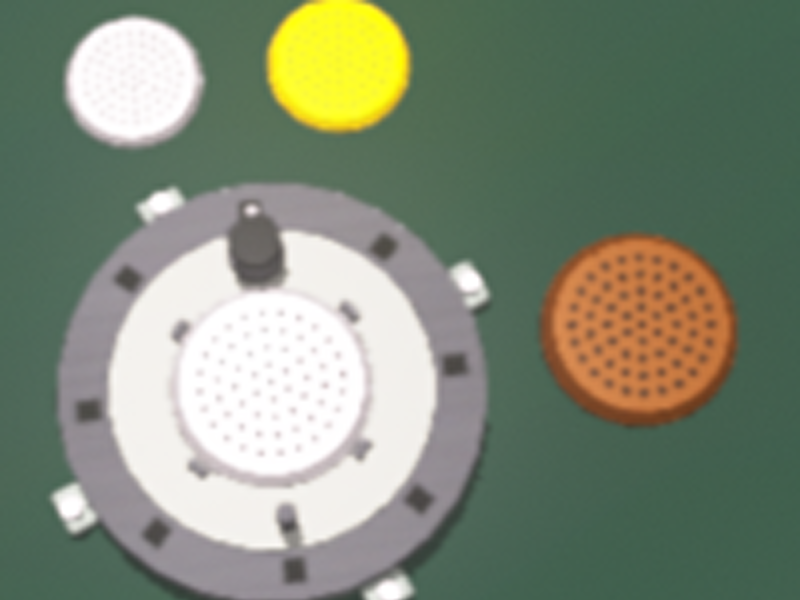

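View pics/sc.png

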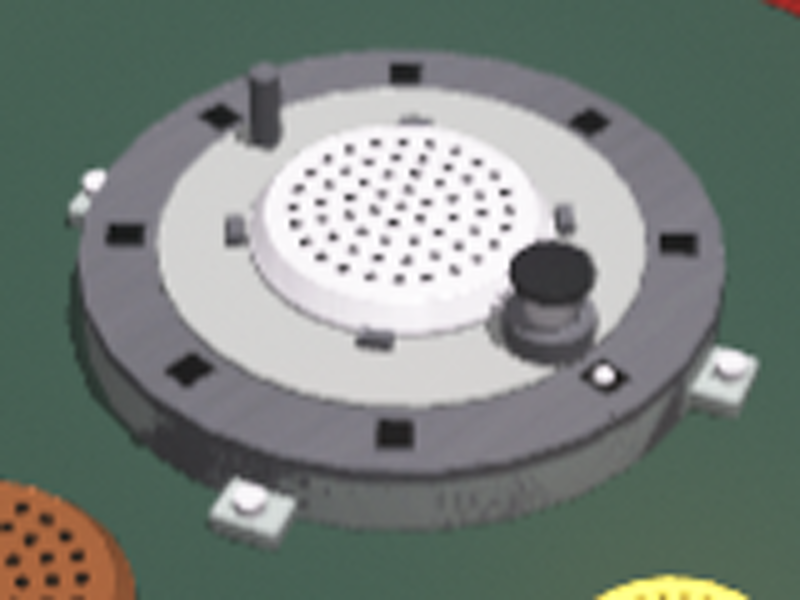

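```bash
python3 - <<'E'
import pickle
from h import *
from scipy.optimize import least_squares
t=pickle.load(open("top0.pkl","rb"));s=pickle.load(open("scene0.pkl","rb"))
T=[(128,279),(384,247),(455,365),(419,499),(294,570),(157,533),(88,410)]
S=[(405,73),(589,122),(678,243),(394,434),(190,370),(126,235),(219,117),(604,377)]
for c,H,k,o in((t,T,4,(200,130)),(s,S,5,(215,165))):
    P=np.array([ray(c,((u+.5)/k-.5+o[0],(v+.5)/k-.5+o[1]),.04)[:2] for u,v in H])
    f=lambda p:np.hypot(*(P-p[:2]).T)-.135
    q=least_squares(f,[.59,.02]).x
    a=np.degrees(np.arctan2(*(P-q).T[::-1]))
    off=np.angle(np.exp(8j*np.radians(a)).mean(),deg=True)/8
    print(q,(f(q)*1e3).round(1),a.round(1),off)
    for d in (0,45):
        A=np.radians(off+d);print(q+.1*np.array([np.cos(A),np.sin(A)]))
    A=np.radians(off);Q=[*(q+.1*np.array([np.cos(A),np.sin(A)])),.086];R=[*(q-.1*np.array([np.cos(A),np.sin(A)])),.088]
    for cc in(t,s):print(proj(cc,[Q,R,[*q,.061]]).round(1).tolist())
E
```

```text
[0.59015786 0.0264258 ] [0.1 0.1 0.4 0.1 0.  0.1 0.4] [  47.8  -42.5  -87.5 -132.3 -177.5  137.9   92.5] 2.6221970457066996
[0.69005315 0.0310008 ]
[0.65755948 0.10029746]
[[263.0, 189.6], [271.4, 257.6], [267.4, 225.0]]
[[325.9, 217.9], [267.5, 179.2], [295.3, 206.1]]
[0.58828706 0.02651396] [ 0.5 -0.1  0.1  0.3  0.3 -0.3  0.2  0.1] [ 137.9   92.7   47.7  -42.5  -87.1 -132.1 -177.     2.5] 2.7455540259041693
[0.68817227 0.03130402]
[0.65552948 0.10053055]
[[262.9, 190.2], [271.5, 258.3], [267.4, 225.6]]
[[325.4, 217.5], [267.0, 178.9], [294.8, 205.7]]
```

Both views agree: table centre (0.589, 0.0265), plunger at 2.7°, so the plunger top is at (0.689, 0.031). First I'll close the fingers and align the tool's y axis with the radial direction (yaw 92.7°).

Request:
drive_tool([
  [0, 0, 0, 0.047, 0],
  [0, 0, 0, 0.047, 0],
  [0, 0, 0, 0.047, 0],
  [0, 0, 0, 0.047, 0],
  [0, 0, 0, 0.047, 0],
  [0, 0, 0, 0.047, 0],
  [0, 0, 0, 0.047, 0],
  [0, 0, 0, 0.047, 0],
])

```text
t: 0.9
ee_pos: [0.164, 0.5248, 0.2419]
ee_rot: [-3.141, 0.001, 1.651]
wrist_force: [0.8, 0.2, -0.3]
finger_gap: 0.004
gripper_force: 0.0
```

Request:
drive_tool([
  [0, 0, 0, 0.0126, 0],
  [0, 0, 0, 0, 0],
])

```text
t: 1.1
ee_pos: [0.164, 0.5249, 0.2419]
ee_rot: [-3.141, 0.001, 1.618]
wrist_force: [-0.5, 0.5, 0.3]
finger_gap: 0.005
gripper_force: 0.0
```

```bash
cat > go.py <<'E'
import sys
from station import readout
import numpy as np
from scipy.spatial.transform import Rotation as R
s=readout.state();print(s["t"],s["ee_pos"],np.degrees(s["ee_rot"]),s["wrist_force"],s["finger_gap"],s["joint_positions"].round(2))
print(R.from_euler("xyz",s["ee_rot"]).inv().apply(np.array(eval(sys.argv[1]))-s["ee_pos"]).round(4))
E
python3 go.py "[.689,.0312,.14]"
```

```text
1.1 [0.16396471 0.52485545 0.24189665] [-1.79984987e+02  4.01568986e-02  9.26810726e+01] [-0.54643601  0.52158527  0.27369111] 0.004507571390033395 [1.27 0.09 0.18 1.66 0.   2.79]
[-0.5176  0.5014  0.1021]
```

Request:
drive_tool([
  [-0.0324, 0.0313, 0.002, 0, 0],
  [-0.0324, 0.0313, 0.002, 0, 0],
  [-0.0324, 0.0313, 0.002, 0, 0],
  [-0.0324, 0.0313, 0.002, 0, 0],
  [-0.0324, 0.0313, 0.002, 0, 0],
  [-0.0324, 0.0313, 0.002, 0, 0],
  [-0.0324, 0.0313, 0.002, 0, 0],
  [-0.0324, 0.0313, 0.002, 0, 0],
])

```text
t: 1.9
ee_pos: [0.4274, 0.2763, 0.2262]
ee_rot: [3.141, -0.0, 1.62]
wrist_force: [0.5, 1.4, 0.2]
finger_gap: -0.002
gripper_force: 0.0
```

Request:
drive_tool([
  [-0.0324, 0.0313, 0.005, 0, 0],
  [-0.0324, 0.0313, 0.005, 0, 0],
  [-0.0324, 0.0313, 0.005, 0, 0],
  [-0.0324, 0.0313, 0.005, 0, 0],
  [-0.0324, 0.0313, 0.005, 0, 0],
  [-0.0324, 0.0313, 0.005, 0, 0],
  [-0.0324, 0.0313, 0.005, 0, 0],
  [0, 0, 0, 0, 0],
])

```text
t: 2.7
ee_pos: [0.6581, 0.0577, 0.1879]
ee_rot: [-3.138, 0.001, 1.616]
wrist_force: [-0.7, -0.2, -0.2]
finger_gap: 0.001
gripper_force: 0.0
```

```bash
python3 go.py "[.689,.0312,.105]"
```

```text
2.7 [0.65809127 0.05772514 0.18793173] [-1.79815709e+02  5.76425394e-02  9.25670723e+01] [-0.70812545 -0.20131853 -0.23448421] 0.001296996907742081 [ 0.09  0.35  0.38  1.6  -0.    1.61]
[-0.0278  0.03    0.0829]
```

Request:
drive_tool([
  [-0.0139, 0.015, 0.01, 0, 0],
  [-0.0139, 0.015, 0.02, 0, 0],
  [0, 0, 0.02, 0, 0],
  [0, 0, 0.02, 0, 0],
  [0, 0, 0, 0, 0],
])

```text
t: 3.2
ee_pos: [0.6855, 0.0355, 0.1179]
ee_rot: [-3.136, -0.0, 1.619]
wrist_force: [0.4, -0.8, -0.4]
finger_gap: -0.004
gripper_force: 0.0
```

```bash
python3 go.py "[.689,.0312,.097]"; python3 - <<'E'
from station import optics
import cv2
c=optics.capture("scene")
cv2.imwrite("pics/s1.png",cv2.resize(c["img"][165:285,215:375],None,fx=5,fy=5,interpolation=cv2.INTER_CUBIC))
E
```

```text
3.2 [0.68551439 0.03553405 0.11787283] [-1.79691366e+02 -7.28024674e-03  9.27844719e+01] [ 0.40936107 -0.75520674 -0.38978265] -0.0037064390665640305 [0.05 0.41 0.33 1.49 0.   1.57]
[-0.0045  0.0034  0.0209]
```

View pics/s1.png

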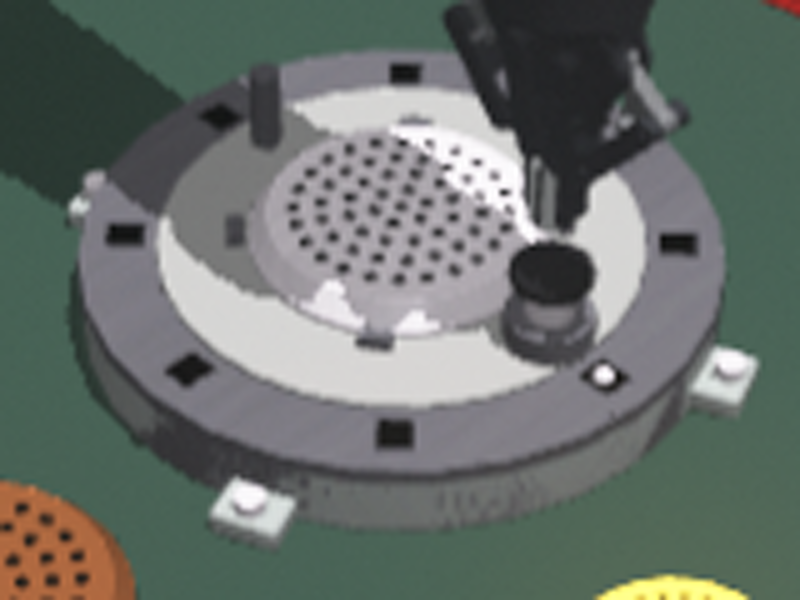

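The closed fingertips are at (560,230), directly above the black cap at (552,272). I'll centre them and press.

Request:
drive_tool([
  [-0.0045, 0.0034, 0, 0, 0],
  [0, 0, 0.01, 0, 0],
  [0, 0, 0.008, 0, 0],
  [0, 0, 0, 0, 0],
])

```text
t: 3.65
ee_pos: [0.6902, 0.031, 0.1017]
ee_rot: [-3.14, -0.0, 1.618]
wrist_force: [-0.4, -1.0, -0.2]
finger_gap: 0.003
gripper_force: 0.0
```

Request:
drive_tool([
  [0, 0, 0.003, 0, 0],
  [0, 0, 0.003, 0, 0],
  [0, 0, 0.003, 0, 0],
  [0, 0, 0, 0, 0],
  [0, 0, 0, 0, 0],
])

```text
t: 4.15
ee_pos: [0.6909, 0.031, 0.0948]
ee_rot: [3.141, -0.0, 1.618]
wrist_force: [-1.4, 0.6, 3.8]
finger_gap: -0.002
gripper_force: 1.9
```

Request:
drive_tool([
  [0, -0.001, 0.003, 0, 0],
  [0, 0, 0.003, 0, 0],
  [0, 0, 0.003, 0, 0],
  [0, 0, 0, 0, 0],
  [0, 0, 0, 0, 0],
])

```text
t: 4.65
ee_pos: [0.6907, 0.031, 0.0859]
ee_rot: [3.139, -0.0, 1.618]
wrist_force: [3.5, 0.4, 6.2]
finger_gap: 0.003
gripper_force: 3.2
```

Request:
drive_tool([
  [0, 0, 0.002, 0, 0],
  [0, 0, 0.002, 0, 0],
  [0, 0, 0, 0, 0],
])

```text
t: 4.95
ee_pos: [0.6907, 0.031, 0.082]
ee_rot: [3.139, -0.0, 1.618]
wrist_force: [3.5, 0.8, 8.2]
finger_gap: 0.001
gripper_force: 3.8
```

The plunger is about 15 mm in at 8 N, so the pin is clear. Next, the first part of the arc: 3° per row, with the tool turning along with the table.

Request:
drive_tool([
  [0.0052, -0.0001, 0, -0.0167, 0],
  [0.0052, -0.0001, 0, -0.0167, 0],
  [0.0052, -0.0001, 0, -0.0167, 0],
  [0.0052, -0.0001, 0, -0.0167, 0],
  [0.0052, -0.0001, 0, -0.0167, 0],
  [0, 0, 0, 0, 0],
])

```text
t: 5.55
ee_pos: [0.6861, 0.0574, 0.0822]
ee_rot: [3.139, -0.0, 1.883]
wrist_force: [2.8, 1.9, 7.6]
finger_gap: -0.009
gripper_force: 3.7
```

```bash
python3 go.py "[.6566,.1004,.082]"; python3 - <<'E'
from station import optics,readout
import cv2,numpy as np
p=readout.state()["ee_pos"][:2]-[.5892,.0265];print(np.hypot(*p),np.degrees(np.arctan2(p[1],p[0]))-2.7)
c=optics.capture("scene")
cv2.imwrite("pics/s2.png",cv2.resize(c["img"][165:285,215:375],None,fx=5,fy=5,interpolation=cv2.INTER_CUBIC))
E
```

```text
5.55 [0.68607391 0.05735451 0.08222555] [ 1.79851799e+02 -2.47984367e-03  1.07876317e+02] [2.84343637 1.90586969 7.61250663] -0.009326661571760288 [0.08 0.41 0.26 1.41 0.   1.34]
[ 0.05   -0.0148  0.0002]
0.10166885259960273 14.966770913783044
```

View pics/s2.png

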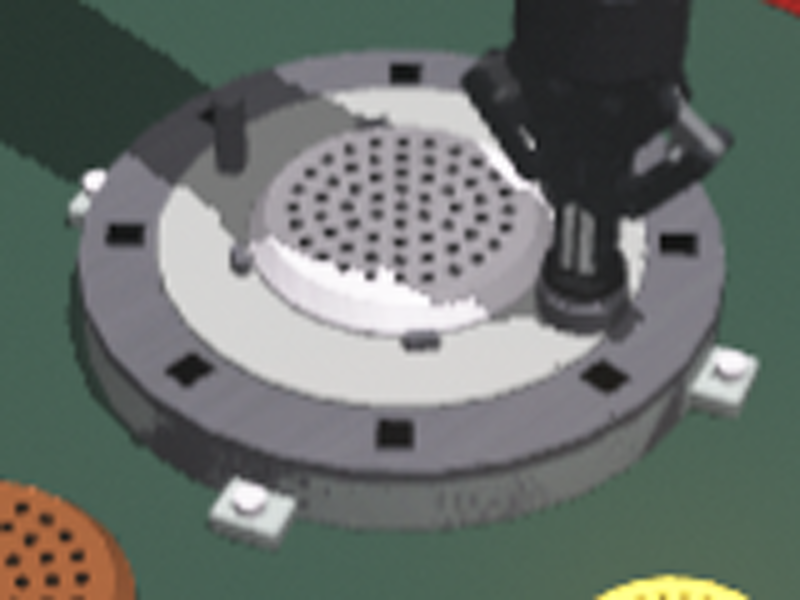

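The table is following: the post has moved to (231,100), the plunger to (590,290), and the first hole is empty at (605,376). I'll carry on, and check the angle just short of the hole.

Request:
drive_tool([
  [0.0053, -0.0002, 0, -0.0167, 0],
  [0.0053, -0.0002, 0, -0.0167, 0],
  [0.0053, -0.0002, 0, -0.0167, 0],
  [0.0053, -0.0002, 0, -0.0167, 0],
  [0.0053, -0.0002, 0, -0.0167, 0],
  [0.0053, -0.0002, 0, -0.0167, 0],
  [0.0053, -0.0002, 0, -0.0167, 0],
  [0.0053, -0.0002, 0, -0.0167, 0],
])

```text
t: 6.4
ee_pos: [0.6654, 0.0935, 0.0825]
ee_rot: [3.138, 0.002, 2.302]
wrist_force: [5.3, 1.3, 6.4]
finger_gap: -0.003
gripper_force: 3.7
```

Request:
drive_tool([
  [0.0053, -0.0002, 0, -0.0167, 0],
  [0, 0, 0, 0, 0],
])

```text
t: 6.6
ee_pos: [0.661, 0.0979, 0.0824]
ee_rot: [3.138, 0.001, 2.355]
wrist_force: [2.6, 4.4, 6.8]
finger_gap: -0.002
gripper_force: 3.7
```

```bash
python3 go.py "[.6566,.1004,.082]"; python3 - <<'E'
from station import optics,readout
from h import *
p=readout.state()["ee_pos"][:2]-[.5892,.0265];print(np.hypot(*p),np.degrees(np.arctan2(p[1],p[0]))-2.7)
c=optics.capture("scene")
for a in(36,39,42,45):
    A=np.radians(2.7+a+180);q=proj(c,[.5892+.1*np.cos(A),.0265+.1*np.sin(A),.088])[0];print(a,((q-[215,165])*5).round())
r=ray(c,(215+231/5,165+100/5),.088)[:2]-[.5892,.0265];print("prev img",np.degrees(np.arctan2(*r[::-1]))+180-2.7)
cv2.imwrite("pics/s3.png",cv2.resize(c["img"][165:285,215:375],None,fx=5,fy=5,interpolation=cv2.INTER_CUBIC))
E
```

```text
6.6 [0.66096435 0.09785494 0.0823935 ] [1.79821632e+02 3.67427436e-02 1.34946560e+02] [2.56905601 4.40069515 6.76668732] -0.0020441019239630614 [0.15 0.36 0.19 1.4  0.   0.93]
[ 0.0049 -0.0013  0.0004]
0.10120103777932765 42.13609704364554
36 [196. 137.]
39 [194. 144.]
42 [192. 151.]
45 [191. 158.]
prev img 16.455760284642583
```

View pics/s3.png

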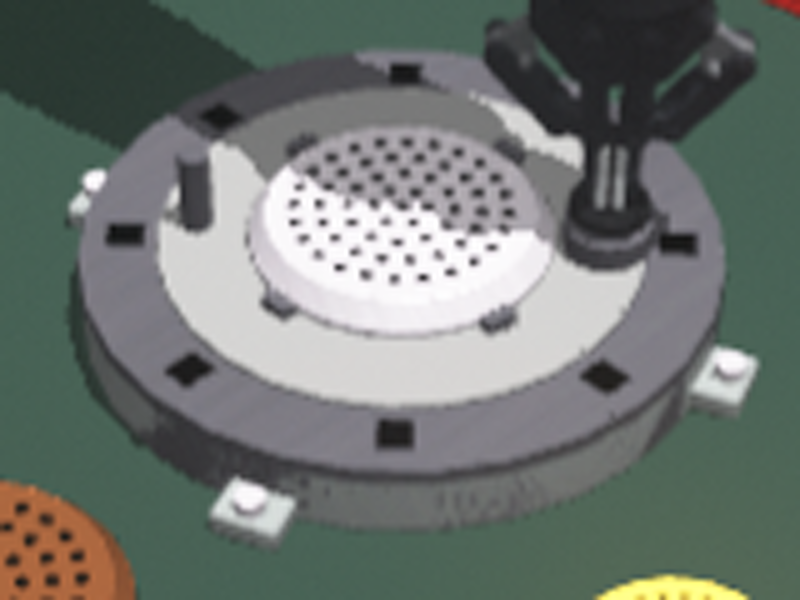

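The post top is at about (191,154), which puts the table at roughly 43°. I'll turn 2.5° more and then lift.

Request:
drive_tool([
  [0.0022, -0.0001, 0, -0.007, 0],
  [0.0022, -0.0001, 0, -0.007, 0],
  [0, 0, 0, 0, 0],
  [0, 0, -0.004, 0, 0],
  [0, 0, -0.004, 0, 0],
  [0, 0, 0, 0, 0],
])

```text
t: 7.25
ee_pos: [0.6578, 0.1003, 0.0904]
ee_rot: [3.139, 0.001, 2.397]
wrist_force: [3.2, 2.9, 4.9]
finger_gap: -0.0
gripper_force: 2.5
```

The force at this height matches a plunger 6.6 mm in, above the 12 mm level, so the pin has entered the hole. I'll lift clear.

Request:
drive_tool([
  [0, 0, -0.004, 0, 0],
  [0, 0, -0.005, 0, 0],
  [0, 0, -0.02, 0, 0],
  [0, 0, -0.04, 0, 0],
  [0, 0, -0.04, 0, 0],
  [0, 0, -0.04, 0, 0],
  [0, 0, 0, 0, 0],
  [0, 0, 0, 0, 0],
])

```text
t: 8.05
ee_pos: [0.6571, 0.0993, 0.2387]
ee_rot: [-3.142, 0.0, 2.396]
wrist_force: [0.4, -0.8, -0.6]
finger_gap: -0.002
gripper_force: 0.0
```

```bash
python3 - <<'E'
from station import optics
from h import *
c=optics.capture("scene")
A=np.radians(47.7);
for z in(.086,.074):print(((proj(c,[.5892+.1*np.cos(A),.0265+.1*np.sin(A),z])[0]-[215,165])*5).round())
cv2.imwrite("pics/s4.png",cv2.resize(c["img"][165:285,215:375],None,fx=5,fy=5,interpolation=cv2.INTER_CUBIC))
E
```

```text
[611. 167.]
[609. 187.]
```

View pics/s4.png

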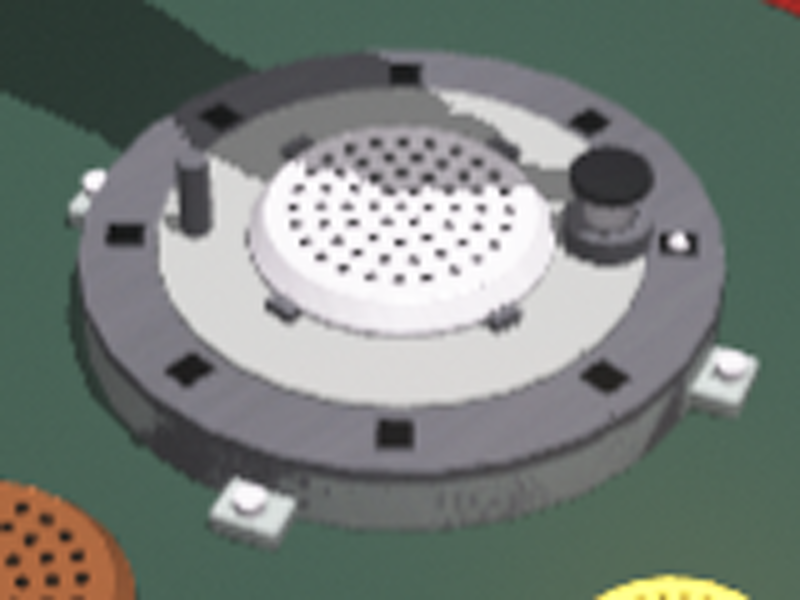

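The pin tip shows in the next hole at (680,242). The plunger is fully out, with its top at (611,175), and the end cap is in place. The arm is clear, so I'm handing in.

```bash
python3 -c "
from station import order;print(order.sign_off())"
```

```text
the job is handed in; nothing more can be done
None
```

The table is turned one hole anticlockwise with the pin up in the next hole, the end cap still in its place and the arm clear; I've handed the job in, but the hand-in returned no verdict.

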